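Find the loose bolt on the soundboard jig and hold its cap up

ROBOT

A 6-joint arm with a two-finger parallel gripper is mounted at the origin on the work surface. World frame = base frame: x ahead of the robot, y to its left, z up, the work surface at z = 0. Lengths are in m, angles in rad, forces in N, time in s.
With the tool pointing down it reaches from about 0.35 to 0.775 m from the base axis. Payload 7.3 kg.
Tool frame: the origin (TCP) lies on the centre line of the jaws, within the pads' length; the fingertips stand robot.nose_length ahead of it and the grasp point (between the pads) is the TCP (robot.nose_length is the distance from the TCP to the fingertips, in m); z points along the fingers, y is the direction in which the jaws open and shut (so a half turn about z gives the same grasp; the last joint's range is limited). The gripper opens to 92 mm and grips with 3 to 60 N. Pads are 19 mm wide; open, the fingers measure 130 mm over their backs; the gripper's body (75 mm by 190 mm) begins 47 mm behind the grasp point.
Start: joints at [1.129, 0.342, 1.524, -0, 1.275, -0.146], TCP at [0.153, 0.502, 0.215] pointing down, gripper open.
Joint ranges: [-2.53, 2.53], [-0.77, 2.02], [0.04, 2.7], [-1, 4.14], [0.28, 2.66], [-3.11, 3.11]. Speed limits (rad/s): [2.57, 2.57, 3.14, 3.14, 3.14, 3.14].

INTERFACE

Orientations are given as [roll, pitch, yaw] about the fixed x, y, z axes, in that order (R = Rz(yaw) Ry(pitch) Rx(roll)).
In Python, from cell import robot, read_camera gives the robot as it stands.
- The arm moves only by the shell command python3 -m crank 'ROWS' [FORCE]. ROWS is JSON, a list of rows, each a list of 7 numbers: the shift along the tool's x, y, z in cm, then the turn, a rotation vector about the tool's x, y, z in degrees, then the opening, from 0 (shut) to 1 (fully open). In form: [[tx, ty, tz, wx, wy, wz, jaw], ...]. A call has 1 to 5 rows; each row is the pose to reach, as a shift and turn from the pose commanded when the call began, along the tool's axes at that moment; what a row does not reach only later rows make up. A row lasts 1/8 s, in which the tool goes at most 62.5 mm and 10.7 degrees, less where a joint would pass 70% of its speed; a pose out of reach is approached as far as the arm can. A call with a gripper value outside its range is refused whole. The fingers move at their own pace and stop on an object; FORCE is the grip in N (left out, the last holds). Time passes only in rows, so rows that repeat a pose let the fingers close. It gives the time, the measured TCP pose, the force and the opening at its end, in the units of the state.
- robot.observe(): the state, without advancing time (a new reading comes with each control period).
- read_camera(name): name is "scene" or "top"; returns a dict with "frame" (400x640x3 uint8, red, green, blue), "intrinsics" (3x3 intrinsics, pixels), "R" (3x3) and "t" (3): a world point X has camera coordinates R X + t. Camera axes: x right, y down, z forward; pixel columns grow to the right and rows downward; lengths in m; the calibration is good to about 2 mm. A picture is of the moment at which its call begins. There is no depth.
- robot.hand_in(): hands the job in, once; it reports no verdict.
The state is a dict: "time": time; "qpos": joint angles; "qvel": joint speeds; "joint_efforts": joint torques, N m; "tool_pos": TCP position; "tool_rot": TCP orientation; "contact_force": force on the tool from outside, world axes, zero at the start; "torque": the same for the moment, N m; "opening": finger opening in m.
Only numpy, scipy, OpenCV 4.12 (cv2) and the standard library are available. Lean on these libraries where they do the work, as an engineer would, in place of code of your own. Each camera call takes 0.05 s, during which the arm holds its last target.

TASK

One of the three brass bolts in the hinged clamp caps of the soundboard jig has worked loose: tap the bolt heads gently from above (never more than 20 N) until you find the one that sinks under a light push. Then take that bolt's cap by its red knob, lift it to about 45 degrees and finish while still holding it up there, so that the thread can be got at. Leave the other two caps shut and the tools lying about undisturbed.

Things in the scene. Friction and masses are not known exactly. Their poses are not given: they have to be found in the camera images.
- bolt_a: One of three look-alike brass bolts: one is loose, two tight (letters change places). Head 22 mm across, 10 mm high, sprung; this point is the centre of its top face, 87 mm above the bench at rest, 27 mm above its cap. A tight bolt gives only 1 mm under 5 N (3 mm: 14 N) and stays put; the loose one sinks 6 mm under 2 N, reaching its 10 mm stop at 3 N, springs back, and rises with its cap.
- knob_a (a point): Centre of the red knob at the robot-side end of the cap carrying the bolt of this letter: a horizontal cylinder 24 mm across, 24 mm long, along the hinge's y axis, its flat ends free to be pinched from above (fingers closing along y; the cap then pivots between them). 57 mm above the bench when shut, 24 mm free beneath; 56 mm from the bolt's axis.
- hinge_a (a point): Middle of this cap's hinge axis, 53 mm above the bench; fixed. y is the hinge line, z up; the cap points along -x (towards the robot): bolt 50 mm, knob 106 mm along -x, knob 4 mm higher than the hinge when shut. The cap is an aluminium bar 36 mm wide, 14 mm thick, between steel cheeks whose tops are 64 mm above the bench.
- cap_a (a joint): Angle of this cap, rad: 0 shut (flat), growing as its knob end rises. The cap of the loose bolt lifts against a light return spring (2 to 5 N at the knob), up to 1.3 rad, and falls shut when let go; a cap with a tight bolt is held down (10 N at the knob strains it up by 0.08 rad).
- bolt_b: One of three look-alike brass bolts: one is loose, two tight (letters change places). Head 22 mm across, 10 mm high, sprung; this point is the centre of its top face, 87 mm above the bench at rest, 27 mm above its cap. A tight bolt gives only 1 mm under 5 N (3 mm: 14 N) and stays put; the loose one sinks 6 mm under 2 N, reaching its 10 mm stop at 3 N, springs back, and rises with its cap.
- knob_b (a point): Centre of the red knob at the robot-side end of the cap carrying the bolt of this letter: a horizontal cylinder 24 mm across, 24 mm long, along the hinge's y axis, its flat ends free to be pinched from above (fingers closing along y; the cap then pivots between them). 57 mm above the bench when shut, 24 mm free beneath; 56 mm from the bolt's axis.
- hinge_b (a point): Middle of this cap's hinge axis, 53 mm above the bench; fixed. y is the hinge line, z up; the cap points along -x (towards the robot): bolt 50 mm, knob 106 mm along -x, knob 4 mm higher than the hinge when shut. The cap is an aluminium bar 36 mm wide, 14 mm thick, between steel cheeks whose tops are 64 mm above the bench.
- cap_b (a joint): Angle of this cap, rad: 0 shut (flat), growing as its knob end rises. The cap of the loose bolt lifts against a light return spring (2 to 5 N at the knob), up to 1.3 rad, and falls shut when let go; a cap with a tight bolt is held down (10 N at the knob strains it up by 0.08 rad).
- bolt_c: One of three look-alike brass bolts: one is loose, two tight (letters change places). Head 22 mm across, 10 mm high, sprung; this point is the centre of its top face, 87 mm above the bench at rest, 27 mm above its cap. A tight bolt gives only 1 mm under 5 N (3 mm: 14 N) and stays put; the loose one sinks 6 mm under 2 N, reaching its 10 mm stop at 3 N, springs back, and rises with its cap.
- knob_c (a point): Centre of the red knob at the robot-side end of the cap carrying the bolt of this letter: a horizontal cylinder 24 mm across, 24 mm long, along the hinge's y axis, its flat ends free to be pinched from above (fingers closing along y; the cap then pivots between them). 57 mm above the bench when shut, 24 mm free beneath; 56 mm from the bolt's axis.
- hinge_c (a point): Middle of this cap's hinge axis, 53 mm above the bench; fixed. y is the hinge line, z up; the cap points along -x (towards the robot): bolt 50 mm, knob 106 mm along -x, knob 4 mm higher than the hinge when shut. The cap is an aluminium bar 36 mm wide, 14 mm thick, between steel cheeks whose tops are 64 mm above the bench.
- cap_c (a joint): Angle of this cap, rad: 0 shut (flat), growing as its knob end rises. The cap of the loose bolt lifts against a light return spring (2 to 5 N at the knob), up to 1.3 rad, and falls shut when let go; a cap with a tight bolt is held down (10 N at the knob strains it up by 0.08 rad).
- clamp_a: Base of the clamp with bolt_a: two steel cheeks on a foot plate; origin under the hinge axis, on the workboard (18 mm above the bench); axes as hinge_a's. It carries the cap and the bolt of its letter.
- clamp_b: Base of the clamp with bolt_b: two steel cheeks on a foot plate; origin under the hinge axis, on the workboard (18 mm above the bench); axes as hinge_b's. It carries the cap and the bolt of its letter.
- clamp_c: Base of the clamp with bolt_c: two steel cheeks on a foot plate; origin under the hinge axis, on the workboard (18 mm above the bench); axes as hinge_c's. It carries the cap and the bolt of its letter.
- jig: The plywood workboard, 440 x 540 x 18 mm, fixed to the bench, with a pale spruce soundboard blank 255 x 460 x 3 mm with a rosette let in on its robot side. Origin at the centre of its underside. The clamps stand in a row along its y axis, some 145 mm apart, about 130 mm along +x.
- disc: Loose wooden disc, 90 mm across, 12 mm thick, lying on the blank. Origin under its centre. Leave it alone.
- cutters: Loose flush cutters with blue grips, about 155 x 56 x 14 mm, lying on the blank. Origin under the pivot. Leave it alone.
- knife: Loose craft knife, green and silver, 150 mm long, on the bench at the left. Origin under its middle. Leave it alone.
- sanding_block: Loose cork sanding block 70 x 110 x 30 mm on the bench at the right. Origin under its centre. Leave it alone.
- glue: Loose yellow glue bottle, 60 mm across, 150 mm high, on the bench at the left. Origin under its centre. Leave it alone.
- strip_dark: Loose dark wood binding strip 300 x 7 x 6 mm on the bench at the right. Origin under its middle. Leave it alone.
- pot: Loose white brush pot, 80 mm across, 90 mm high, on the bench at the right. Origin under its centre. Leave it alone.

How it is judged:
By the outcome, as a careful person would: the job done as asked, in the order asked, and still so for the second after the job is handed in, while the arm keeps its last pose, push and grip.
It also fails if it takes over 58 s, if anything falls off the work surface, if the arm or the gripper's body presses on something with over 40 N, if the wrist force passes 120 N, or if a joint passes its speed limit or range.

## Working session

There is one attempt and no reset: what is moved stays moved. The work goes in short steps, Python scripts to look and compute and a shell command to move; the robot and the scene stay as the last step left them, time stands still between calls to the robot, and variables do not carry over. Pictures are saved under pics/ and viewed, and the job is handed in when it is done.

```bash
ls; mkdir -p pics
python3 - <<'E'
from cell import robot, read_camera
import cv2
for n in("scene","top"):
    c=read_camera(n); cv2.imwrite(f"pics/{n}0.png",c["frame"][:,:,::-1]); print(n,c["intrinsics"],c["R"],c["t"])
print(robot.observe(), robot.nose_length)
E
```

```text
pics
scene [[486.24419347   0.         324.05550379]
 [  0.         486.24419347 199.78689534]
 [  0.           0.           1.        ]] [[-0.14413806  0.98953836 -0.00616863]
 [ 0.53136087  0.07213725 -0.84406862]
 [-0.83479329 -0.12494019 -0.53619969]] [ 0.13794753 -0.18700308  2.4104618 ]
top [[405.74410706   0.         321.52267415]
 [  0.         405.74410706 204.97558141]
 [  0.           0.           1.        ]] [[ 0.00914838 -0.99992747 -0.00783384]
 [-0.99844018 -0.00870271 -0.05514956]
 [ 0.05507739  0.00832615 -0.99844737]] [-0.0673485   0.50832242  1.50863362]
{'time': 0.1, 'qpos': array([ 1.12898002e+00,  3.42642735e-01,  1.52495668e+00, -9.24946135e-07,
        1.27541062e+00, -1.46015728e-01]), 'qvel': array([ 0.00133674, -0.00149925, -0.001521  , -0.00115671, -0.00066131,
       -0.00150447]), 'joint_efforts': array([ 1.38252934e-03, -4.32008493e+01, -2.44694638e+01,  7.19071389e-02,
        5.26577909e-02, -1.69737564e-05]), 'tool_pos': array([0.15285476, 0.50183775, 0.21460755]), 'tool_rot': array([-3.14019022e+00, -2.05350418e-04,  2.84579220e+00]), 'contact_force': array([-0.77126352,  0.34642485,  0.35203566]), 'torque': array([-0.02453306,  0.02920297, -0.06156618]), 'opening': 0.09160933320386651} 0.019
```

View pics/top0.png

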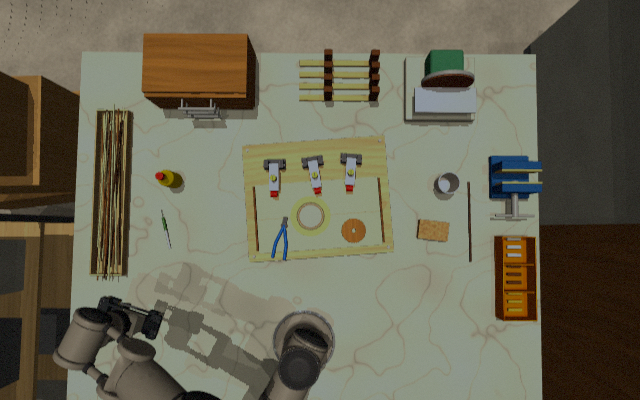

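View pics/scene0.png

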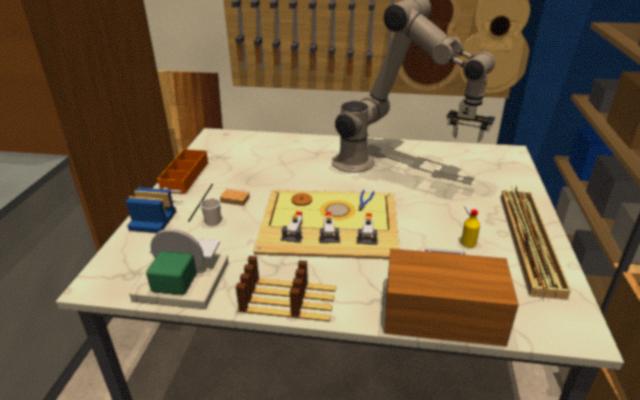

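The top view shows three clamps, at about (275,177), (315,175) and (351,172), with their red knobs below them. I'll enlarge that area and mask the colours.

```bash
cat > h.py <<'E'
import numpy as np, cv2
from cell import robot, read_camera
def cast(c,u,v,z):
    K,R,t=c["intrinsics"],c["R"],c["t"]
    o=-R.T@t; d=R.T@np.linalg.solve(K,[u,v,1.]); return o+d*(z-o[2])/d[2]
def proj(c,X):
    p=c["intrinsics"]@(c["R"]@np.array(X)+c["t"]); return p[:2]/p[2]
def two(c1,p1,c2,p2):
    A=[];b=[]
    for c,p in((c1,p1),(c2,p2)):
        P=c["intrinsics"]@np.c_[c["R"],c["t"]]
        for i in(0,1):
            r=p[i]*P[2]-P[i]; A.append(r[:3]); b.append(-r[3])
    return np.linalg.lstsq(np.array(A),np.array(b),rcond=None)[0]
E
python3 - <<'E'
from h import *
for n,(x,y,w,h) in dict(top=(255,145,120,65),scene=(270,195,120,60)).items():
    c=read_camera(n); f=c["frame"]; cr=f[y:y+h,x:x+w,::-1]
    cv2.imwrite(f"pics/{n}1.png",cv2.resize(cr,None,fx=6.5,fy=6.5,interpolation=cv2.INTER_CUBIC))
    hsv=cv2.cvtColor(f,cv2.COLOR_RGB2HSV)
    H,S,V=[hsv[...,i].astype(int) for i in range(3)]
    red=((H<6)|(H>172))&(S>150)&(V>70)
    br=(H>=14)&(H<=32)&(S>110)&(V>50)
    for nm,m in(("red",red),("brass",br)):
        m2=np.zeros(m.shape,np.uint8); m2[y:y+h,x:x+w]=m[y:y+h,x:x+w]
        k,l,s,ce=cv2.connectedComponentsWithStats(m2)
        for i in range(1,k):
            if 5<s[i,4]<400:
                print(n,nm,s[i],ce[i].round(1),cast(c,*ce[i],.057 if nm=="red" else .087).round(4))
E
```

```text
top red [346 185   7   6  40] [348.9 187.6] [ 0.5708 -0.1625  0.057 ]
top red [314 187   7   7  35] [317.1 190.1] [ 0.5606 -0.0467  0.057 ]
top red [270 191   7   6  37] [273.4 193.5] [0.547  0.1131 0.057 ]
top brass [261 145   5   2   6] [263.  145.3] [0.7183 0.1495 0.087 ]
top brass [255 146   5   2   8] [257.  146.4] [0.7144 0.1711 0.087 ]
top brass [331 146   5   3   6] [333.2 147.2] [ 0.7136 -0.1034  0.087 ]
top brass [342 163   4   4  10] [343.5 164.3] [ 0.6518 -0.141   0.087 ]
top brass [319 165   4   4  13] [320.5 166.4] [ 0.6436 -0.0586  0.087 ]
top brass [357 164   5   4  11] [358.8 165.4] [ 0.6484 -0.1959  0.087 ]
top brass [273 169  13  31  77] [279.2 183.7] [0.5801 0.0891 0.087 ]
top brass [304 168   5   4  15] [306.4 169.1] [ 0.6333 -0.0079  0.087 ]
top brass [343 169   3   5   9] [343.7 170.9] [ 0.628  -0.1417  0.087 ]
top brass [266 170   3   3   7] [267.1 170.7] [0.6264 0.133  0.087 ]
top brass [348 170   6   4  13] [350.4 171.4] [ 0.6264 -0.1658  0.087 ]
top brass [312 174   6   4  10] [314.9 175.9] [ 0.6091 -0.0387  0.087 ]
top brass [271 176   5   5  14] [273.2 177.9] [0.6005 0.1108 0.087 ]
top brass [346 191   7   3  19] [348.8 192.1] [ 0.5518 -0.1607  0.087 ]
top brass [315 193   7   4  17] [318.3 194.5] [ 0.5424 -0.0515  0.087 ]
scene red [298 213   3   2   6] [299.  213.5] [ 0.5661 -0.1569  0.057 ]
scene red [327 212   4   2   8] [328.5 212.5] [ 0.5432 -0.0421  0.057 ]
scene brass [364 195   4   4  13] [365.2 196.2] [0.4499 0.0958 0.087 ]
scene brass [287 233   8   2  12] [290.  233.6] [ 0.742  -0.1556  0.087 ]
scene brass [324 234   6   3   9] [326.3 235. ] [ 0.7326 -0.0238  0.087 ]
scene brass [331 234   5   2  10] [333.  234.5] [ 7.263e-01 -4.000e-04  8.700e-02]
scene brass [362 235  12   3  24] [367.6 236.1] [0.7189 0.1241 0.087 ]
```

View pics/top1.png

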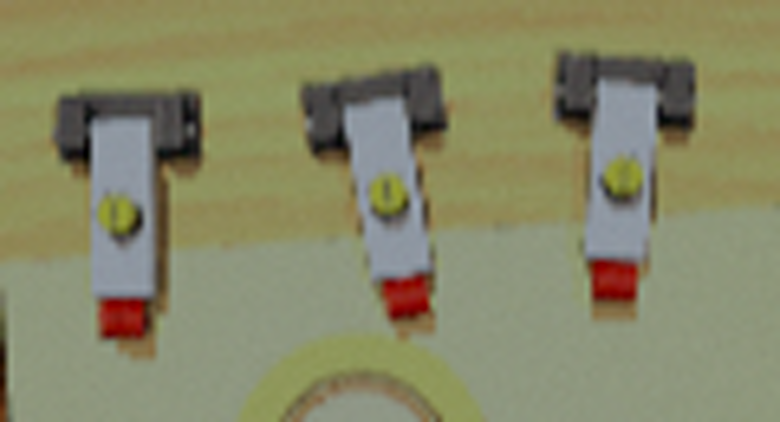

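View pics/scene1.png

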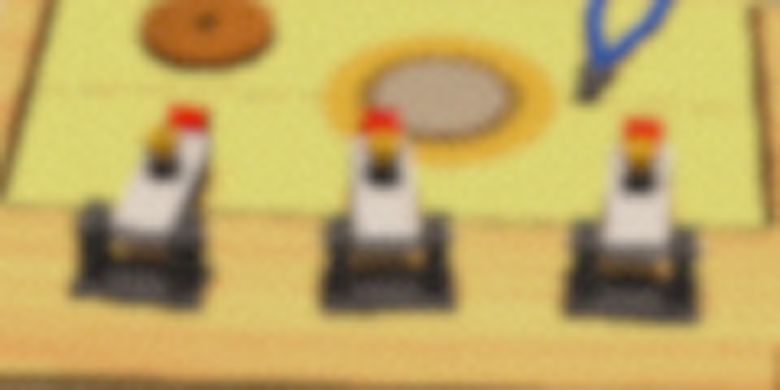

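Run:
```python
from h import *
c=read_camera("top"); print("cam",-c["R"].T@c["t"])
f=lambda X,Y:((X+.5)/6.5-.5+255,(Y+.5)/6.5-.5+145)
hs=cv2.cvtColor(c["frame"],cv2.COLOR_RGB2HSV)
for b,k,r,h in(((119,214),(124,317),(273.4,193.5),(125,118)),((388,194),(407,297),(317.1,190.1),(375,98)),((622,177),(614,280),(348.9,187.6),(627,80))):
    B=cast(c,*f(*b),.087);K=cast(c,*f(*k),.057);Rr=cast(c,*r,.057); H=cast(c,*f(*h),.060)
    # cap axis from far end of cap top
    d=B-Rr;print(B.round(4),K.round(4),Rr.round(4),"dist",np.hypot(*d[:2]).round(4),"yaw",np.degrees(np.arctan2(d[1],d[0])).round(1), "yaw knob-far",np.degrees(np.arctan2(*(H-Rr)[1::-1])).round(1),np.hypot(*(H-Rr)[:2]).round(4))
```

```text
cam [ 0.42505406 -0.07548094  1.53379744]
[0.6021 0.112  0.087 ] [0.5476 0.1122 0.057 ] [0.547  0.1131 0.057 ] dist 0.0551 yaw -1.1 yaw knob-far -0.1 0.1128
[ 0.6144 -0.0364  0.087 ] [ 0.5602 -0.0469  0.057 ] [ 0.5608 -0.0465  0.057 ] dist 0.0545 yaw 10.7 yaw knob-far 9.5 0.113
[ 0.6249 -0.1654  0.087 ] [ 0.5707 -0.1631  0.057 ] [ 0.5709 -0.1626  0.057 ] dist 0.054 yaw -3.0 yaw knob-far -3.6 0.1128
```

```bash
cat >> h.py <<'E'
from scipy.spatial.transform import Rotation as Ro
def go(x,y,z,yaw_deg,pitch=0):
    "shift cm and turn deg in tool axes to reach a tool-down pose"
    s=robot.observe(); A=Ro.from_euler("xyz",s["tool_rot"]); B=Ro.from_euler("xyz",[np.pi,np.radians(pitch),np.radians(yaw_deg)])
    print("pos",s["tool_pos"].round(4),"rot",np.degrees(s["tool_rot"]).round(2),"F",s["contact_force"].round(2),"open",round(s["opening"],4),"t",round(s["time"],2))
    print("shift cm",(A.inv().apply(np.array([x,y,z])-s["tool_pos"])*100).round(2),"turn",np.degrees((A.inv()*B).as_rotvec()).round(2))
E
python3 -c "
from h import *
go(.602,.112,.16,179.5)"
```

```text
pos [0.1529 0.502  0.2149] rot [-1.7996e+02 -1.0000e-02  1.6306e+02] F [0.35 0.43 0.15] open 0.092 t 0.25
shift cm [-54.33 -24.22   5.5 ] turn [-4.000e-02 -1.000e-02 -1.644e+01]
```

```bash
python3 -m crank '[[-5,-2,0,0,0,-2,0],[-10,-4.5,0,0,0,-4,0],[-15,-6.7,0,0,0,-6,0],[-20,-9,0,0,0,-7,0],[-25,-11.2,0,0,0,-8,0]]' 10; python3 -c "
from h import *
go(.602,.112,.16,179.5)"
```

```text
time: 0.88
tool_pos: [0.3606, 0.3209, 0.2153]
tool_rot: [3.141, 0.0, 2.986]
contact_force: [-0.3, -0.0, -0.4]
opening: 0.0462
pos [0.3606 0.3209 0.2153] rot [1.7998e+02 1.0000e-02 1.7109e+02] F [-0.28 -0.04 -0.41] open 0.0462 t 0.88
shift cm [-27.08 -16.9    5.53] turn [ 0.02  0.01 -8.41]
```

```bash
python3 -m crank '[[-5.4,-3.4,0,0,0,-2,0],[-10.8,-6.8,0,0,0,-4,0],[-16.2,-10.2,1,0,0,-6,0],[-21.6,-13.5,3,0,0,-8,0],[-27.1,-16.9,5.5,0,0,-8.4,0]]'; python3 -m crank '[[0,0,0,0,0,0,0],[0,0,0,0,0,0,0]]' ; python3 -c "
from h import *
go(.602,.112,.106,179.5)
for n in('top','scene'): cv2.imwrite(f'pics/{n}2.png',cv2.resize(read_camera(n)['frame'][140:260,220:420,::-1],None,fx=4,fy=4,interpolation=2))
"
```

```text
time: 1.5
tool_pos: [0.5917, 0.1209, 0.1654]
tool_rot: [3.141, 0.001, 3.132]
contact_force: [-0.1, 0.8, 0.0]
opening: 0.001
time: 1.75
tool_pos: [0.5897, 0.1226, 0.1654]
tool_rot: [3.141, -0.001, 3.131]
contact_force: [-0.2, 0.5, 0.2]
opening: 0.0007
pos [0.5897 0.1226 0.1654] rot [ 1.7998e+02 -6.0000e-02  1.7942e+02] F [-0.25  0.48  0.19] open 0.0007 t 1.75
shift cm [-1.25 -1.05  5.94] turn [ 0.02 -0.06 -0.08]
```

View pics/scene2.png

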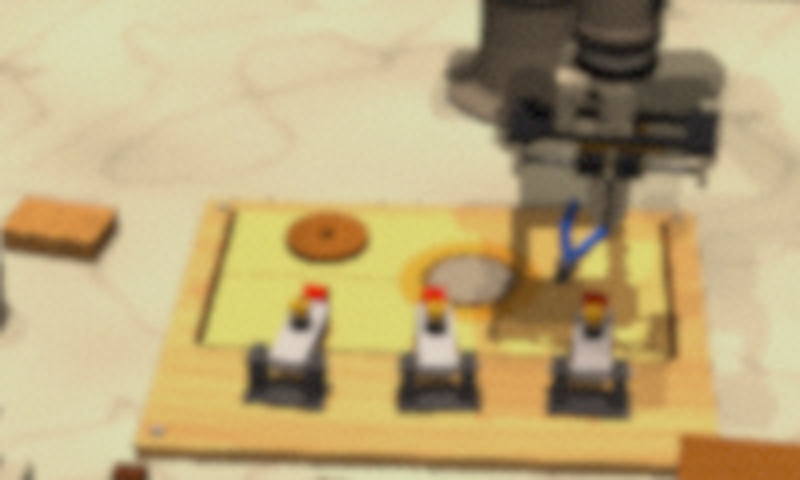

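View pics/top2.png

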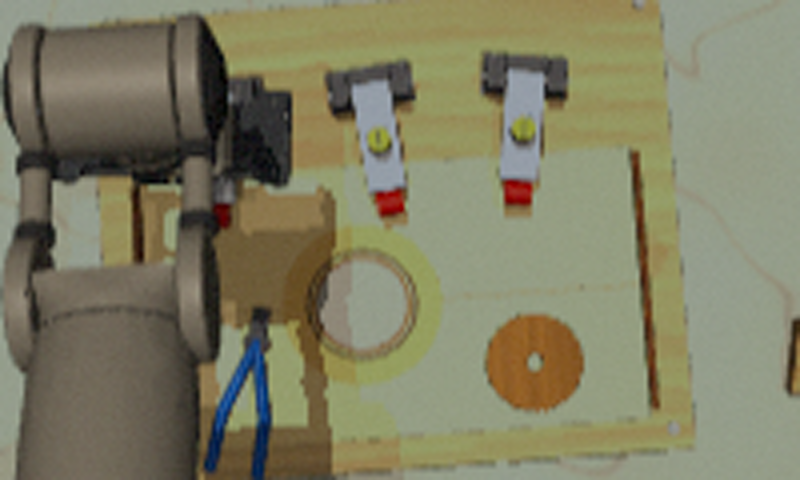

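```bash
python3 -m crank '[[-1.25,-1.05,0,0,0,0,0],[-1.25,-1.05,2.5,0,0,0,0],[-1.25,-1.05,5.2,0,0,0,0],[-1.25,-1.05,5.2,0,0,0,0]]'; python3 -c "
from h import *
go(.602,.112,.106,179.5)"
```

```text
time: 2.35
tool_pos: [0.6016, 0.1117, 0.1123]
tool_rot: [-3.141, -0.003, 3.133]
contact_force: [-0.2, -0.1, 0.4]
opening: 0.0004
pos [0.6016 0.1117 0.1123] rot [-179.98   -0.19  179.48] F [-0.17 -0.06  0.36] open 0.0004 t 2.35
shift cm [-0.05  0.03  0.63] turn [-0.02 -0.19 -0.02]
```

```bash
python3 -m crank '[[0,0,0.4,0,0,0,0],[0,0,0.6,0,0,0,0],[0,0,0.6,0,0,0,0]]';python3 -m crank '[[0,0,0.1,0,0,0,0],[0,0,0.1,0,0,0,0]]';python3 -m crank '[[0,0,0.1,0,0,0,0],[0,0,0.1,0,0,0,0]]'
```

```text
time: 2.72
tool_pos: [0.6028, 0.1119, 0.1083]
tool_rot: [3.141, 0.001, 3.132]
contact_force: [-0.2, 0.0, -0.2]
opening: 0.0009
time: 2.98
tool_pos: [0.6025, 0.1118, 0.1067]
tool_rot: [3.142, 0.0, 3.132]
contact_force: [-0.0, 0.7, 0.5]
opening: 0.0003
time: 3.22
tool_pos: [0.6024, 0.1118, 0.1055]
tool_rot: [3.141, -0.0, 3.132]
contact_force: [-0.1, 0.1, 0.1]
opening: 0.0003
```

```bash
python3 -m crank '[[0,0,0.1,0,0,0,0],[0,0,0.1,0,0,0,0]]';python3 -m crank '[[0,0,0.1,0,0,0,0],[0,0,0.1,0,0,0,0]]'
```

```text
time: 3.48
tool_pos: [0.6024, 0.1119, 0.1045]
tool_rot: [3.142, -0.0, 3.132]
contact_force: [-0.6, -0.5, -0.5]
opening: 0.0003
time: 3.72
tool_pos: [0.6024, 0.1118, 0.1035]
tool_rot: [3.142, -0.0, 3.132]
contact_force: [-0.3, -0.2, 0.2]
opening: 0.0005
```

```bash
for i in 1 2 ; do python3 -m crank '[[0,0,0.1,0,0,0,0],[0,0,0.1,0,0,0,0]]' | grep -E "pos|force"; done; python3 -c "
from h import *
print([robot.observe()['contact_force'][2].round(2) for i in range(3)])"
```

```text
tool_pos: [0.6024, 0.1118, 0.1025]
contact_force: [-0.7, 0.9, 0.3]
tool_pos: [0.6024, 0.1118, 0.1016]
contact_force: [0.5, 0.5, 0.3]
[np.float64(0.26), np.float64(0.26), np.float64(0.26)]
```

```bash
for i in 1 2 ; do python3 -m crank '[[0,0,0.1,0,0,0,0],[0,0,0.1,0,0,0,0]]' | grep -E "pos|force"; done; python3 -c "
from h import *
for n in('top','scene'): cv2.imwrite(f'pics/{n}3.png',cv2.resize(read_camera(n)['frame'][150:260,250:410,::-1],None,fx=5,fy=5,interpolation=2))
"
```

```text
tool_pos: [0.6024, 0.1118, 0.1005]
contact_force: [0.3, -0.3, 0.2]
tool_pos: [0.6024, 0.1118, 0.0995]
contact_force: [0.3, -1.2, -0.8]
```

View pics/scene3.png

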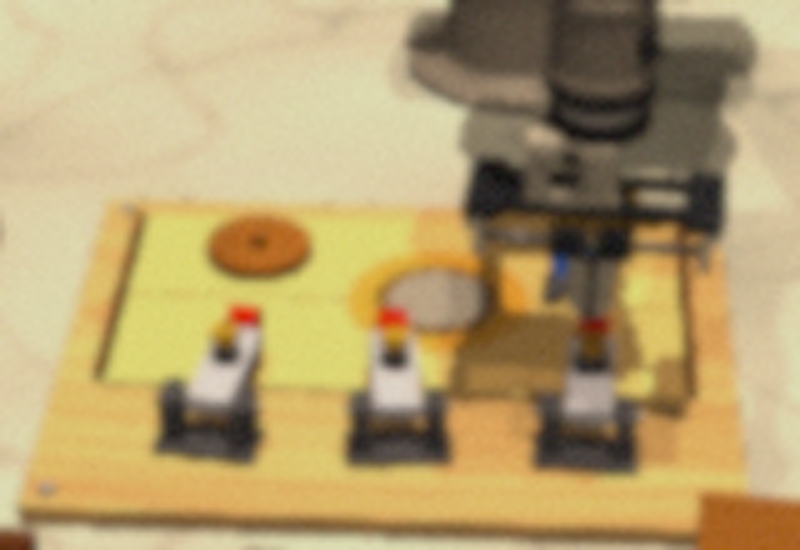

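```bash
python3 -c "
from h import *
c=read_camera('scene')
p=lambda X:((proj(c,X)-[250,150]+.5)*5-.5).round(0)
for n,X in dict(tip=(.6024,.1118,.0805),bolt=(.602,.112,.087),knob=(.547,.113,.057),knobB=(.5607,-.0466,.057),boltB=(.6144,-.0364,.087)).items(): print(n,p(X))
s=robot.observe(); print(s['qpos'],s['tool_pos'])
"
```

```text
tip [584. 347.]
bolt [585. 340.]
knob [589. 332.]
knobB [386. 326.]
boltB [389. 334.]
[ 5.84903840e-02  6.05756797e-01  1.42382308e+00  1.04189263e-04
  1.11188116e+00 -1.50277439e+00] [0.60251146 0.11184308 0.09965123]
```

```bash
python3 -c "
from h import *
for n,(x,y) in dict(scene=(325,175),top=(240,150)).items(): cv2.imwrite(f'pics/{n}4.png',np.clip(1.8*cv2.resize(read_camera(n)['frame'][y:y+70,x:x+80,::-1],None,fx=8,fy=8,interpolation=2).astype(float),0,255).astype('uint8'))
"
```

```text
(no output)
```

View pics/scene4.png

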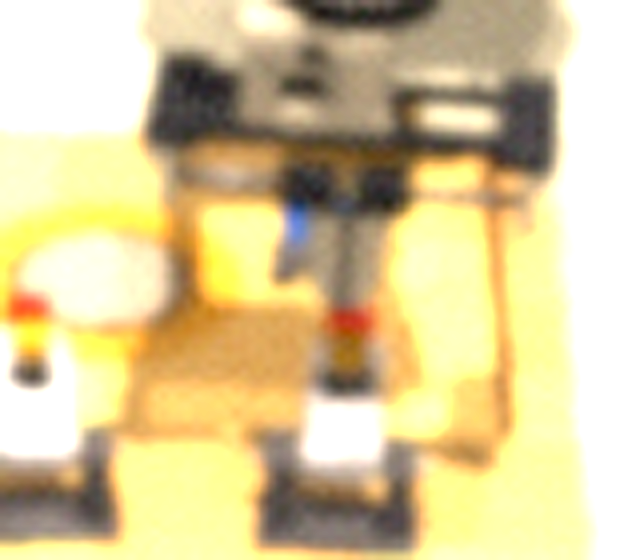

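View pics/top4.png

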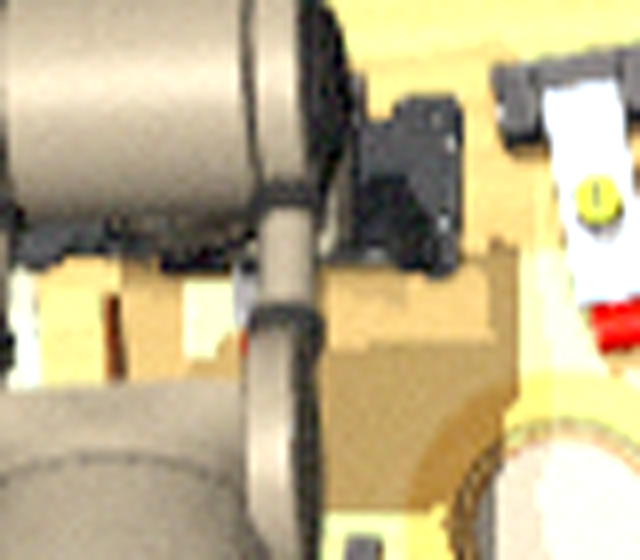

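```bash
python3 -c "
from h import *
c=read_camera('scene');t=read_camera('top')
for z in (.0805,.09,.1,.12,.14,.16): print(z,cast(c,368.6,213.7,z).round(4))
print('hand body')
for z in (.15,.2): print(cast(t,240+460/8,150+95/8,z).round(3),cast(t,240+460/8,150+270/8,z).round(3))
print(proj(t,(.6024,.1118,.0805)))
# scene hand body, bottom edge of palm: left x150,y140; right 550,y165
for z in (.147,.16): print(cast(c,325+150/8,175+140/8,z).round(3),cast(c,325+550/8,175+165/8,z).round(3))
"
```

```text
0.0805 [0.5651 0.1175 0.0805]
0.09 [0.5792 0.1181 0.09  ]
0.1 [0.5941 0.1187 0.1   ]
0.12 [0.6238 0.1198 0.12  ]
0.14 [0.6535 0.121  0.14  ]
0.16 [0.6832 0.1221 0.16  ]
hand body
[0.649 0.02  0.15 ] [0.574 0.019 0.15 ]
[0.641 0.017 0.2  ] [0.568 0.016 0.2  ]
[273.17302837 177.63208093]
[0.53  0.016 0.147] [0.527 0.209 0.147]
[0.551 0.018 0.16 ] [0.548 0.208 0.16 ]
```

```bash
for i in 1 2 3 4 5; do python3 -m crank '[[0,0,0.1,0,0,0,0],[0,0,0.1,0,0,0,0]]' | grep -E "pos|force"; done; python3 -c "
from h import *
c=read_camera('scene')
for X in ((.6249,-.1654,.087),(.5708,-.1628,.057)): print(((proj(c,X)-[270,195]+.5)*6.5-.5).round(0))
"
```

```text
tool_pos: [0.6024, 0.1118, 0.0985]
contact_force: [-0.0, -0.6, -0.7]
tool_pos: [0.6024, 0.1118, 0.0975]
contact_force: [-0.0, -0.5, 0.2]
tool_pos: [0.6024, 0.1118, 0.0965]
contact_force: [-0.2, -1.1, -0.0]
tool_pos: [0.6024, 0.1119, 0.0955]
contact_force: [-0.2, 0.0, -0.2]
tool_pos: [0.6024, 0.1118, 0.0945]
contact_force: [-0.6, -0.1, 1.2]
[157. 135.]
[180. 127.]
```

```bash
for i in 1 2 3; do python3 -m crank '[[0,0,0.1,0,0,0,0],[0,0,0.1,0,0,0,0]]' | grep -E "pos|force"; done; python3 -c "
from h import *
for n,(x,y) in dict(scene=(325,175)).items(): cv2.imwrite(f'pics/{n}5.png',np.clip(1.8*cv2.resize(read_camera(n)['frame'][y:y+70,x:x+80,::-1],None,fx=8,fy=8,interpolation=2).astype(float),0,255).astype('uint8'))
"
```

```text
tool_pos: [0.6024, 0.1118, 0.0935]
contact_force: [0.2, 0.2, 0.0]
tool_pos: [0.6024, 0.1118, 0.0925]
contact_force: [-0.0, 0.6, 0.7]
tool_pos: [0.6024, 0.1118, 0.0915]
contact_force: [-0.6, -0.3, 0.5]
```

View pics/scene5.png

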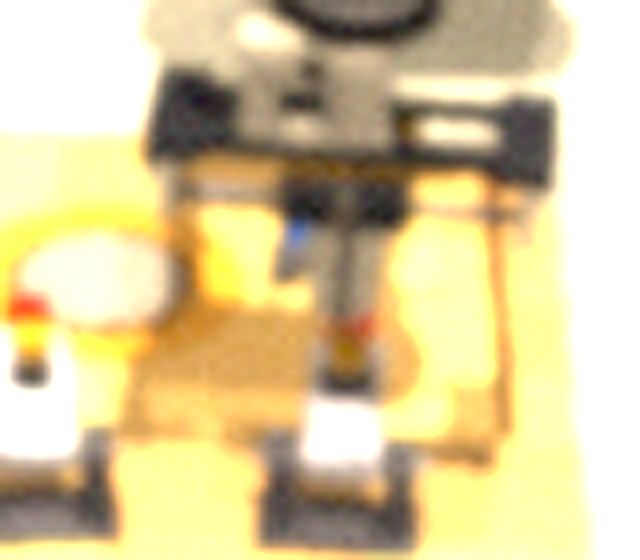

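```bash
for i in 1 2 3 4; do python3 -m crank '[[0,0,0.1,0,0,0,0],[0,0,0.1,0,0,0,0],[0,0,0.1,0,0,0,0]]' | grep -E "pos|force"; done
```

```text
tool_pos: [0.6025, 0.1118, 0.0906]
contact_force: [0.5, 1.0, 0.5]
tool_pos: [0.6025, 0.1118, 0.0896]
contact_force: [-0.8, -0.1, -0.1]
tool_pos: [0.6025, 0.1118, 0.0886]
contact_force: [-0.2, -0.5, 0.3]
tool_pos: [0.6025, 0.1118, 0.0876]
contact_force: [0.7, 0.4, -0.1]
```

```bash
for i in 1 2 3 4; do python3 -m crank '[[0,0,0.1,0,0,0,0],[0,0,0.1,0,0,0,0]]' | grep -E "time|pos|force"; done; python3 -c "
from h import *
for n,(x,y) in dict(scene=(325,175)).items(): cv2.imwrite(f'pics/{n}6.png',np.clip(1.8*cv2.resize(read_camera(n)['frame'][y:y+70,x:x+80,::-1],None,fx=8,fy=8,interpolation=2).astype(float),0,255).astype('uint8'))
"
```

```text
time: 8.93
tool_pos: [0.6024, 0.1118, 0.0865]
contact_force: [0.5, 1.1, 0.6]
time: 9.18
tool_pos: [0.6024, 0.1118, 0.0855]
contact_force: [0.2, -0.3, -0.4]
time: 9.43
tool_pos: [0.6024, 0.1118, 0.0845]
contact_force: [-0.4, -0.2, -0.3]
time: 9.68
tool_pos: [0.6024, 0.1118, 0.0835]
contact_force: [-1.3, 0.4, 0.0]
```

View pics/scene6.png

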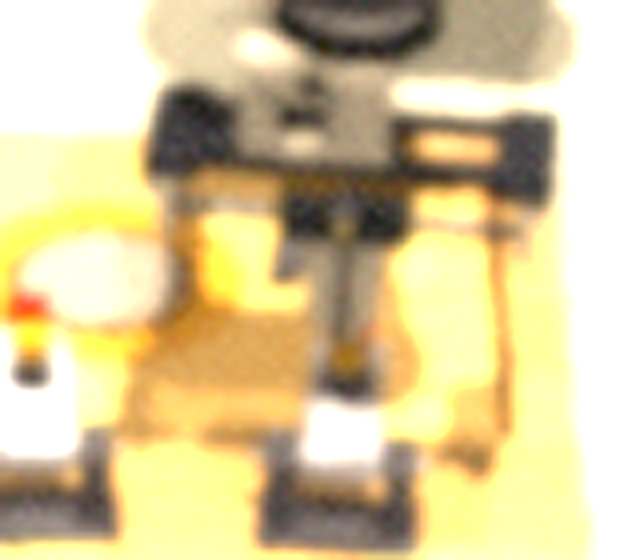

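```bash
for i in 1 2 3 4; do python3 -m crank '[[0,0,0.1,0,0,0,0],[0,0,0.1,0,0,0,0]]' | grep -E "pos|force"; done
```

```text
tool_pos: [0.6024, 0.1118, 0.0825]
contact_force: [-0.6, -1.3, 0.0]
tool_pos: [0.6024, 0.1118, 0.0815]
contact_force: [-0.3, -0.3, 0.6]
tool_pos: [0.6024, 0.1118, 0.0805]
contact_force: [0.0, -0.8, -1.0]
tool_pos: [0.6024, 0.1118, 0.0795]
contact_force: [1.0, -0.0, 0.7]
```

```bash
for i in 1 2 3 ; do python3 -m crank '[[0,0,0.1,0,0,0,0],[0,0,0.1,0,0,0,0]]' | grep -E "pos|force"; done; python3 -c "
from h import *
for n,(x,y) in dict(scene=(345,190)).items(): cv2.imwrite(f'pics/{n}7.png',np.clip(1.8*cv2.resize(read_camera(n)['frame'][y:y+50,x:x+50,::-1],None,fx=12,fy=12,interpolation=2).astype(float),0,255).astype('uint8'))
"
```

```text
tool_pos: [0.6024, 0.1118, 0.0785]
contact_force: [0.9, -0.5, -0.6]
tool_pos: [0.6024, 0.1118, 0.0775]
contact_force: [-0.9, -0.8, 0.6]
tool_pos: [0.6024, 0.1119, 0.0765]
contact_force: [-0.5, -0.7, -0.2]
```

View pics/scene7.png

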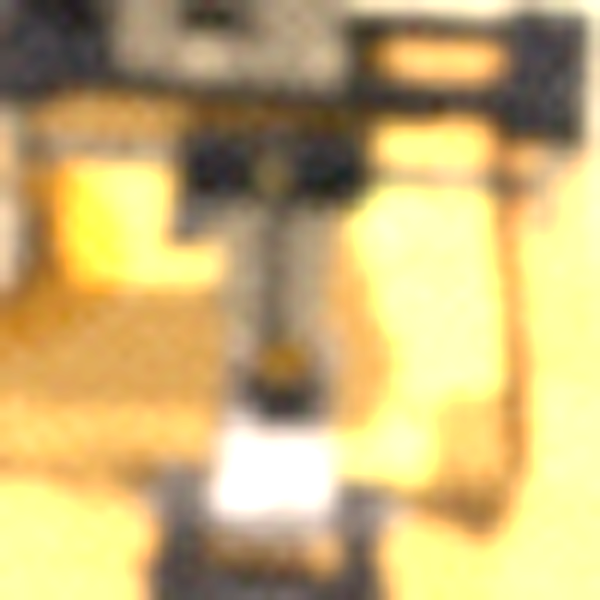

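```bash
python3 -c "
from h import *
c=read_camera('scene')
for X in ((.591,.112,.087),(.602,.112,.087),(.613,.112,.087),(.613,.112,.077),(.602,.112,.06),(.535,.113,.057),(.547,.113,.069)): print(X,proj(c,X).round(1), ((proj(c,X)-[345,190]+.5)*12).round())
print(robot.observe()['joint_efforts'].round(2))
hsv=cv2.cvtColor(c['frame'],cv2.COLOR_RGB2HSV)
print(c['frame'][206:228,367].tolist())
"
```

```text
(0.591, 0.112, 0.087) [366.8 215.9] [267. 317.]
(0.602, 0.112, 0.087) [366.6 217.6] [265. 337.]
(0.613, 0.112, 0.087) [366.4 219.2] [262. 356.]
(0.613, 0.112, 0.077) [366.2 221.4] [261. 382.]
(0.602, 0.112, 0.06) [366.3 223.4] [261. 406.]
(0.535, 0.113, 0.057) [367.7 214.3] [279. 298.]
(0.547, 0.113, 0.069) [367.6 213.5] [278. 288.]
[-0.000e+00 -5.439e+01 -2.154e+01 -3.000e-02  8.000e-02  0.000e+00]
[[57, 48, 35], [63, 57, 42], [70, 63, 52], [74, 64, 50], [73, 68, 53], [75, 65, 55], [71, 62, 51], [70, 61, 49], [65, 59, 47], [71, 62, 51], [71, 64, 54], [69, 60, 47], [71, 55, 33], [83, 60, 24], [87, 62, 31], [71, 54, 30], [55, 46, 35], [41, 33, 29], [60, 55, 50], [103, 92, 88], [147, 134, 125], [170, 158, 148]]
```

```bash
python3 -c "
from h import *
im=cv2.imread('pics/scene0.png')[90:160,430:510]
cv2.imwrite('pics/s0z.png',cv2.resize(im,None,fx=8,fy=8,interpolation=2))
c=read_camera('scene')
yaw=2.8458; yv=np.array([np.sin(yaw),-np.cos(yaw),0])
for z in (.262,.215,.196):
  for s in(-.046,.046): print(z,s,((proj(c,np.array([.153,.502,z])+s*yv)-[430,90]+.5)*8).round())
"
```

```text
0.262 -0.046 [213. 324.]
0.262 0.046 [387. 354.]
0.215 -0.046 [201. 403.]
0.215 0.046 [373. 434.]
0.196 -0.046 [196. 435.]
0.196 0.046 [367. 466.]
```

View pics/s0z.png

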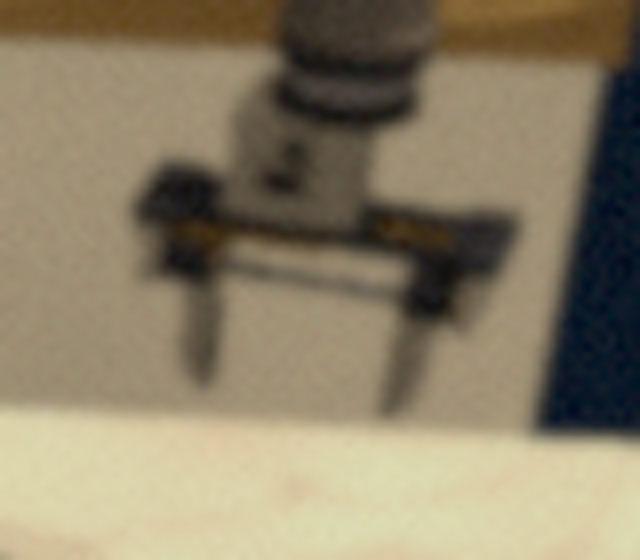

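```bash
for i in 1 2 3 4; do python3 -m crank '[[0,0,0.1,0,0,0,0],[0,0,0.1,0,0,0,0]]' | grep -E "pos|force"; done
```

```text
tool_pos: [0.6025, 0.1118, 0.0756]
contact_force: [1.0, -0.2, 0.1]
tool_pos: [0.6025, 0.1118, 0.0746]
contact_force: [0.5, -0.5, 1.3]
tool_pos: [0.6025, 0.1118, 0.0736]
contact_force: [-0.5, 0.0, 1.0]
tool_pos: [0.6025, 0.1118, 0.0726]
contact_force: [-0.4, 0.1, 0.7]
```

```bash
for i in 1 2 3 4; do python3 -m crank '[[0,0,0.1,0,0,0,0],[0,0,0.1,0,0,0,0]]' | grep -E "pos|force"; done; python3 -c "
from h import *
c=read_camera('scene')
cv2.imwrite(f'pics/s8.png',np.clip(1.8*cv2.resize(c['frame'][190:240,345:395,::-1],None,fx=12,fy=12,interpolation=2).astype(float),0,255).astype('uint8'))
print(c['frame'][214:228,367].tolist())
"
```

```text
tool_pos: [0.6025, 0.1119, 0.0716]
contact_force: [-0.4, 0.4, 1.9]
tool_pos: [0.6025, 0.1119, 0.0706]
contact_force: [-0.0, 0.7, 1.2]
tool_pos: [0.6025, 0.1118, 0.0696]
contact_force: [-0.5, 0.4, 2.1]
tool_pos: [0.6025, 0.1119, 0.0686]
contact_force: [0.1, -0.5, 2.1]
[[72, 62, 52], [69, 60, 52], [69, 62, 50], [63, 58, 45], [68, 57, 47], [72, 61, 49], [80, 67, 46], [77, 56, 26], [69, 48, 16], [54, 39, 24], [61, 55, 50], [105, 97, 90], [146, 134, 122], [170, 156, 146]]
```

View pics/s8.png

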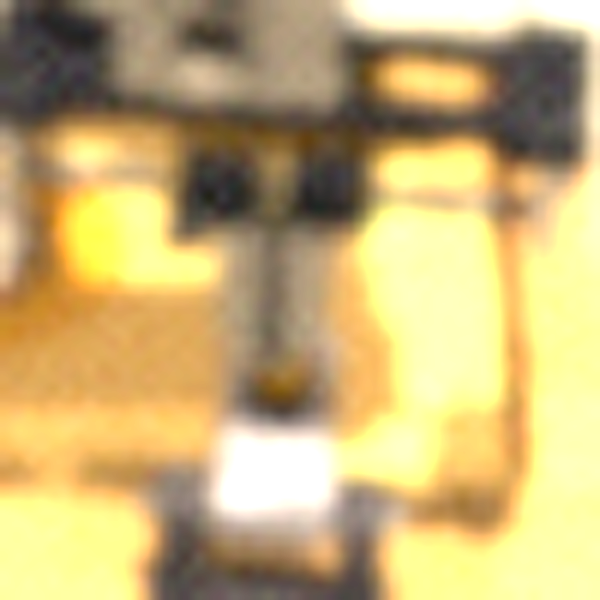

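Under about 2 N this bolt sank roughly 6 mm, and the brass visibly moved down in the picture, so the left bolt is the loose one. Contact came at a reported TCP z of 0.075, where I expected 0.106. The reported z therefore reads about 31 mm low, and I'll allow for that.

```bash
python3 -m crank '[[0,0,-2,0,0,0,0],[0,0,-6,0,0,0,0],[3,0,-6,0,0,0,0.65],[6,0,-6,0,0,0,0.65],[6,0,-6,0,0,0,0.65]]'; python3 -m crank '[[0,0,0,0,0,0,0.65],[0,0,0,0,0,0,0.65],[0,0,0,0,0,0,0.65]]'; python3 -c "
from h import *
go(.542,.1125,.034,179.5)
for n,(x,y) in dict(scene=(325,170),top=(230,150)).items(): cv2.imwrite(f'pics/{n}9.png',np.clip(1.8*cv2.resize(read_camera(n)['frame'][y:y+70,x:x+80,::-1],None,fx=8,fy=8,interpolation=2).astype(float),0,255).astype('uint8'))
"
```

```text
time: 14.3
tool_pos: [0.5405, 0.1126, 0.1286]
tool_rot: [-3.142, -0.002, 3.132]
contact_force: [0.4, -0.9, 0.3]
opening: 0.0259
time: 14.68
tool_pos: [0.5429, 0.1124, 0.1284]
tool_rot: [3.142, -0.0, 3.132]
contact_force: [-0.1, 0.3, -0.2]
opening: 0.0556
pos [0.5429 0.1124 0.1284] rot [ 1.8000e+02 -1.0000e-02  1.7944e+02] F [-0.07  0.3  -0.21] open 0.0556 t 14.68
shift cm [0.09 0.01 9.44] turn [ 0.   -0.01 -0.06]
```

View pics/scene9.png

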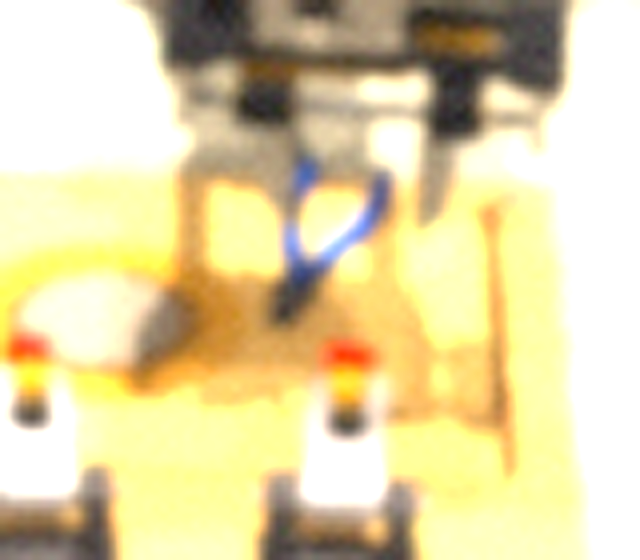

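View pics/top9.png

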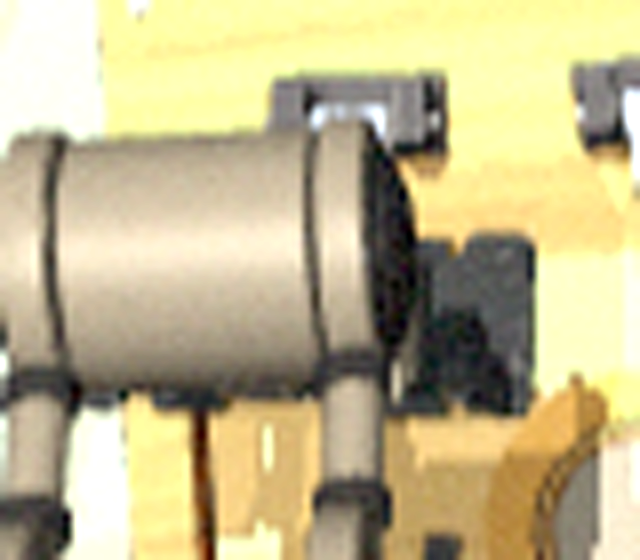

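```bash
python3 -c "
from h import *
t=read_camera('top');c=read_camera('scene')
for z in(.2,.22,.26): print(z,cast(t,296.2,179.4,z).round(4),cast(t,296.2,201.5,z).round(4))
for z in(.12,.14,.16): print(z,cast(c,378.8,197.75,z).round(4))
"
```

```text
0.2 [0.5826 0.0201 0.2   ] [0.5094 0.0192 0.2   ]
0.22 [0.5802 0.0187 0.22  ] [0.5081 0.0178 0.22  ]
0.26 [0.5755 0.0158 0.26  ] [0.5056 0.0149 0.26  ]
0.12 [0.5069 0.1518 0.12  ]
0.14 [0.5389 0.1523 0.14  ]
0.16 [0.5709 0.1528 0.16  ]
```

```bash
python3 -m crank '[[0.1,0,3,0,0,0,0.6],[0.1,0,6,0,0,0,0.6],[0.1,0,7,0,0,0,0.6],[0.1,0,7,0,0,0,0.6]]';python3 -m crank '[[0,0,1,0,0,0,0.6],[0,0,2,0,0,0,0.6],[0,0,2.4,0,0,0,0.6],[0,0,2.4,0,0,0,0.6]]'; python3 -c "
from h import *
go(.542,.1125,.034,179.5)
for n,(x,y) in dict(scene=(325,180)).items(): cv2.imwrite(f'pics/{n}10.png',np.clip(1.8*cv2.resize(read_camera(n)['frame'][y:y+60,x:x+80,::-1],None,fx=8,fy=8,interpolation=2).astype(float),0,255).astype('uint8'))
"
```

```text
time: 15.38
tool_pos: [0.5414, 0.1124, 0.0585]
tool_rot: [3.142, -0.001, 3.132]
contact_force: [0.8, -0.0, 0.3]
opening: 0.0549
time: 15.88
tool_pos: [0.5413, 0.1124, 0.0343]
tool_rot: [3.142, -0.001, 3.132]
contact_force: [0.2, 0.7, 0.7]
opening: 0.0554
pos [0.5413 0.1124 0.0343] rot [ 1.8000e+02 -3.0000e-02  1.7945e+02] F [0.23 0.69 0.69] open 0.0554 t 15.88
shift cm [-0.07  0.01  0.03] turn [ 0.   -0.03 -0.05]
```

View pics/scene10.png

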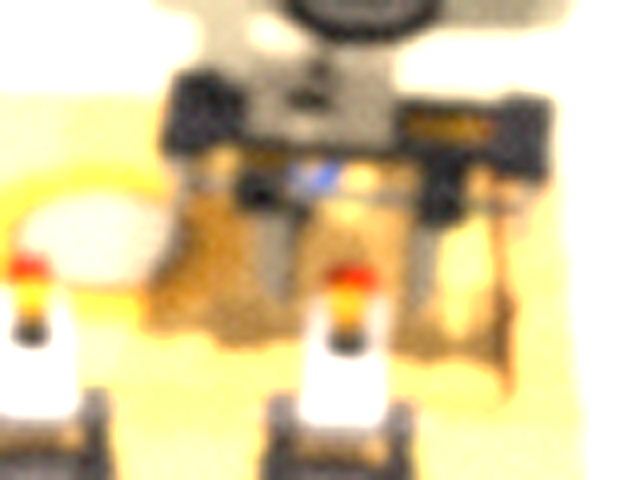

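The fingers straddle the knob: tips at about (285,300) and (420,300), knob at (350,275). I'll close on it.

```bash
python3 -m crank '[[0,0,0,0,0,0,0],[0,0,0,0,0,0,0],[0,0,0,0,0,0,0],[0,0,0,0,0,0,0],[0,0,0,0,0,0,0]]' 25
```

```text
time: 16.55
tool_pos: [0.5415, 0.1134, 0.0347]
tool_rot: [3.14, 0.0, 3.132]
contact_force: [-0.2, 6.2, 0.2]
opening: 0.024
```

```bash
python3 -m crank '[[0,0.1,0,0,0,0,0],[0,0.1,-0.8,0,0,0,0],[-0.2,0.1,-1.65,0,0,0,0],[-0.2,0.1,-1.65,0,0,0,0]]'; python3 -c "
from h import *
cv2.imwrite('pics/s11.png',np.clip(1.8*cv2.resize(read_camera('scene')['frame'][180:240,325:405,::-1],None,fx=8,fy=8,interpolation=2).astype(float),0,255).astype('uint8'))
go(.55,.1134,.07,179.5)"
```

```text
time: 17.05
tool_pos: [0.5432, 0.1135, 0.0516]
tool_rot: [3.141, -0.0, 3.132]
contact_force: [0.3, 2.3, -3.5]
opening: 0.0242
pos [0.5432 0.1135 0.0513] rot [ 1.7999e+02 -2.0000e-02  1.7945e+02] F [ 0.76  3.01 -3.66] open 0.0241 t 17.1
shift cm [-0.68  0.   -1.87] turn [ 0.01 -0.02 -0.05]
```

View pics/s11.png

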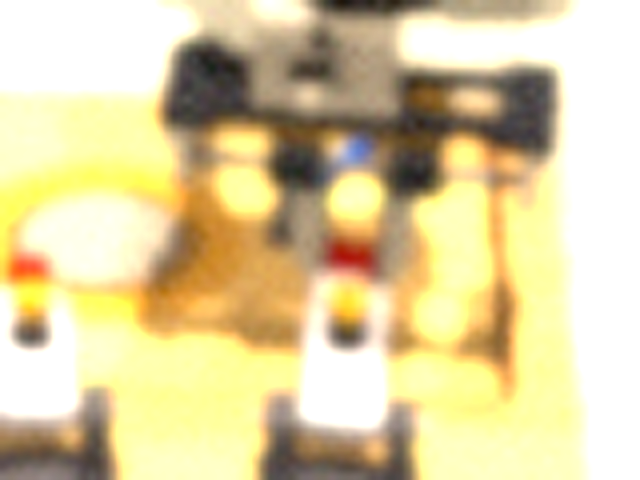

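```bash
python3 -m crank '[[-0.2,0.05,-0.8,0,0,0,0],[-0.45,0.05,-1.6,0,0,0,0],[-0.8,0.05,-2.4,0,0,0,0],[-1.15,0.05,-3.1,0,0,0,0],[-1.15,0.05,-3.1,0,0,0,0]]';python3 -m crank '[[-0.45,0,-0.7,0,0,0,0],[-0.9,0,-1.4,0,0,0,0],[-1.45,0,-2.0,0,0,0,0],[-2.05,0,-2.65,0,0,0,0],[-2.05,0,-2.65,0,0,0,0]]'; python3 -m crank '[[0,0,0,0,0,0,0],[0,0,0,0,0,0,0]]'; python3 -c "
from h import *
for n,(x,y) in dict(scene=(300,170),top=(250,140)).items(): cv2.imwrite(f'pics/{n}12.png',np.clip(1.8*cv2.resize(read_camera(n)['frame'][y:y+70,x:x+100,::-1],None,fx=7,fy=7,interpolation=2).astype(float),0,255).astype('uint8'))
go(.575,.1134,.108,179.5)"
```

```text
time: 17.73
tool_pos: [0.5547, 0.1138, 0.0827]
tool_rot: [3.142, -0.001, 3.132]
contact_force: [-5.2, -0.1, -1.8]
opening: 0.0237
time: 18.35
tool_pos: [0.5762, 0.1142, 0.1096]
tool_rot: [3.141, 0.001, 3.132]
contact_force: [-5.5, 3.9, -1.9]
opening: 0.0238
time: 18.6
tool_pos: [0.5761, 0.1142, 0.1094]
tool_rot: [3.14, 0.001, 3.132]
contact_force: [-4.9, 3.6, -0.2]
opening: 0.0243
pos [0.576  0.1142 0.1094] rot [1.7994e+02 7.0000e-02 1.7946e+02] F [-4.62  2.75 -0.72] open 0.0235 t 18.7
shift cm [ 0.1  -0.08  0.14] turn [ 0.06  0.07 -0.04]
```

View pics/scene12.png

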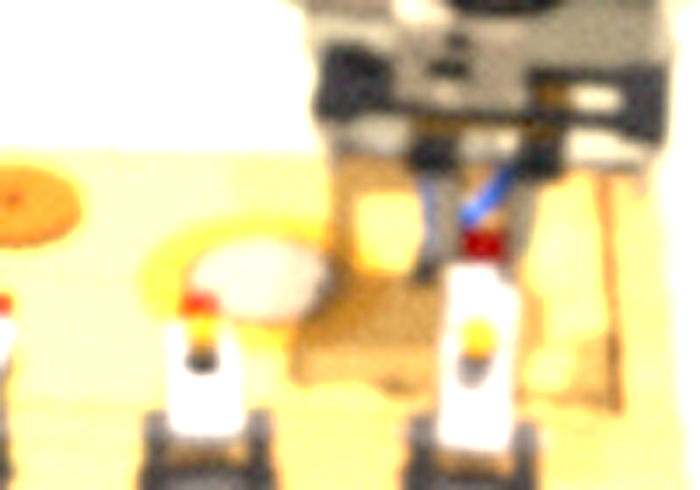

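View pics/top12.png

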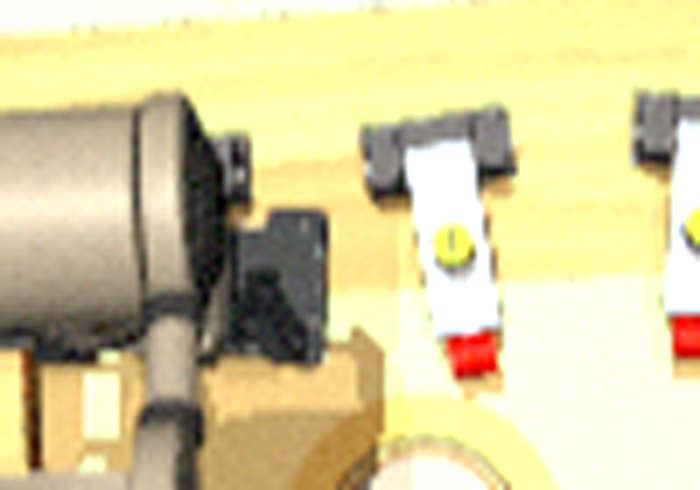

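```bash
python3 -c "
from h import *
c=read_camera('scene')
for th in (35,40,45,50,55):
  a=np.radians(th+2.16); k=np.array([.653-.10607*np.cos(a),.1115,.053+.10607*np.sin(a)])
  b=np.arctan2(34,50)+np.radians(th); bb=np.array([.653-.0605*np.cos(b),.1115,.053+.0605*np.sin(b)])
  print(th,proj(c,k).round(1),((proj(c,k)-[300,170]+.5)*7).round(),'bolt',((proj(c,bb)-[300,170]+.5)*7).round())
a=robot.observe();print(a['time'],a['contact_force'])
"; python3 -m crank '[[0,0,0,0,0,0,0],[0,0,0,0,0,0,0],[0,0,0,0,0,0,0]]'
```

```text
35 [367.4 206.1] [475. 256.] bolt [466. 333.]
40 [367.3 205.4] [475. 251.] bolt [466. 335.]
45 [367.3 204.9] [475. 248.] bolt [465. 339.]
50 [367.2 204.6] [474. 245.] bolt [464. 343.]
55 [367.1 204.5] [474. 245.] bolt [464. 348.]
18.75 [-4.92439971  2.89810988 -1.31292606]
time: 19.12
tool_pos: [0.576, 0.1143, 0.1094]
tool_rot: [3.14, 0.001, 3.132]
contact_force: [-3.3, 3.4, -1.5]
opening: 0.024
```

The knob rises match about 45–46°, and the bolt head's image row gives about 45°. The pose and the 24 mm grip are steady, so I'm handing in.

```bash
python3 -c "
from h import *
robot.hand_in()
s=robot.observe();print(s['time'],s['tool_pos'],s['opening'],s['contact_force'])"
```

```text
the job is handed in; nothing more can be done
the job is handed in; nothing more can be done
```

The loose bolt is the left one (largest y). I lifted its cap by the red knob to about 45° and handed in while still holding it there, at about 19 s of the 58 s allowed.

- **Finding the bolt:** I tapped only the left bolt. It sank about 6 mm under about 2 N, where a tight one would have resisted with 14 N by 3 mm. Having found it, I did not tap the other two.
- **Angle:** The arm's travel since gripping (75 mm up, 35 mm along) gives 45–46°, and the bolt head's position in the last scene picture gives about 45°. The knob centre itself sat a few enlarged pixels (under one camera pixel) off the prediction, too coarse to separate 45° from 50°.
- **Grip:** The pose held steady over the last half second, with the jaws 24 mm apart on the knob (commanded grip 25 N) and wrist force around 5 N. I have no readings after hand-in, because the interface closed.
- **Other items:** In the last pictures the other two caps are still shut. The tools visible there looked undisturbed; I did not measure each one.
- **Disagreement:** The reported tool height reads about 31 mm lower than the cameras and the touch on the bolt show. Reported x and y agreed with the pictures. I used the bolt contact as the height reference for the grasp.

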